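# Seat a rock block in the corner of the trim saw's cart and hold it for clamping

## Task

Slide the granite block across the saw's cart, keeping it flat on the deck, into the corner so that its long side lies flat against the back fence and its end is against the length stop at the same time. Press it firmly against both, without shoving so hard that fence or stop would slip, and finish still holding it pressed there, so that a colleague can clamp it for the cut. Leave the other things where they are.

Things in the scene. Friction and masses are not known exactly. Their poses are not given: they have to be found in the camera images.
- saw: Grey rock trim saw, 640 x 340 mm, fixed to the bench. Origin: on the bench under the middle of its cart; x points along the feed to the blade, y left. The cart is locked: flat aluminium deck, 330 (x) x 360 mm (y), centred on the origin, top 130 mm above the bench, 6 mm blade slot along y = 0. Blade hood, 36 mm wide, over y = 0 from x = 250 to 440 mm, top 206 mm above the bench.
- fence: Back fence: low aluminium bar fixed across the far end of the deck, 330 mm long along its y, 18 mm high, 14 mm thick. Origin: mid-length, at deck level, on its face, which lies in its y-z plane and looks to -x, towards the operator; 150 mm along x from the saw's origin. Axes parallel to the saw's. Slips if pushed with more than 60 N.
- stop: Length stop: steel bar clamped to the fence, 35 to 75 mm left of the slot. Origin: inner corner of stop, fence and deck. Its face lies in its x-z plane and looks to -y, where the block belongs; it runs 56 mm from the fence to -x, 24 mm high, 22 mm thick; saddle 28 mm and black thumbscrew 48 mm high above the fence. Axes parallel to the saw's. Slips above 60 N.
- block_centre (a point): The block: grey speckled granite, sawn on base and sides, 48 mm along its x, 90 mm along its y, sides 50 mm high, an uneven broken skin up to 9 mm more on top, 0.5 to 0.7 kg. Point: its centre, 25 mm above its underside. Lies loose on the wet, slippery deck, its y axis within 0.5 rad of the fence's; the long side facing the fence and the end facing the stop are the ones to seat.
- offcut: Bystander: a thin slab of pink stone, 50 x 56 x 11 mm, lying on the deck at the operator's left corner. Origin at its underside.
- specimen: Bystander: a rough greenish stone about 95 x 75 x 60 mm, on the bench to the left of the saw. Origin at its underside.
- wrench: Bystander: a steel wrench, 190 mm long, on the bench to the right of the saw.
- beaker: Bystander: an empty white plastic cup, 72 mm across and 95 mm high, on the bench to the right of the saw.

How it is judged:
By the outcome, as a careful person would: the job done as asked, in the order asked, and still so for the second after the job is handed in, while the arm keeps its last pose, push and grip.
It also fails if it takes over 48 s, if anything falls off the work surface, if the arm or the gripper's body presses on something with over 40 N, if the wrist force passes 120 N, or if a joint passes its speed limit or range.

## Robot

A 6-joint arm with a two-finger parallel gripper is mounted at the origin on the work surface. World frame = base frame: x ahead of the robot, y to its left, z up, the work surface at z = 0. Lengths are in m, angles in degrees, forces in N, time in s.
With the tool pointing down it reaches from about 0.25 to 0.725 m from the base axis. Payload 9.7 kg.
Tool frame: the origin (TCP) lies where the fingers leave the gripper's body, on its centre line; the fingertips stand 73 mm ahead of it and the grasp point (between the pads) lies 54 mm ahead of it; z points along the fingers, y is the line along which they close (so a half turn about z gives the same grasp; the last joint's range is limited). The gripper opens to 85 mm and grips with 20 to 120 N. Pads are 22 mm wide; open, the fingers measure 114 mm over their backs; the gripper's body (76 mm by 85 mm) begins 54 mm behind the grasp point. The pads swing forward as they close: fully open they stand 13 mm farther back than shut.
Start: joints at [67.609, 4.979, 10.078, 95.1, 0, 90], TCP at [0.21, 0.509, 0.304] pointing down, gripper open.
Joint ranges: [-179.16, 179.16], [-48.56, 103.87], [-65.8, 70.77], [-126.05, 130.52], [-82.76, 87.17], [-180, 180]. Speed limits (degrees/s): [127.2, 127.2, 147.25, 180, 180, 180].

## Interface

Orientations are given as [roll, pitch, yaw] about the fixed x, y, z axes, in that order (R = Rz(yaw) Ry(pitch) Rx(roll)).
In Python, from workcell import sensors, imaging, bot gives the robot as it stands.
- The arm moves only by the tool apply_moves, never from a script. Its argument "rows" is a list of rows, each a list of 3 entries, a list of its own where there are three numbers: the shift along the tool's x, y, z in units of 10 cm (1.0 is 10 cm), then the turn, a rotation vector about the tool's x, y, z in units of 30 degrees (1.0 is 30 degrees), then the opening, from 0 (shut) to 1 (fully open). A call has 1 to 20 rows; each row is the pose to reach, as a shift and turn from the pose commanded when the call began, along the tool's axes at that moment; what a row does not reach only later rows make up. A row lasts 1/10 s, in which the tool goes at most 50 mm and 8.59 degrees, less where a joint would pass 70% of its speed; a pose out of reach is approached as far as the arm can. A call with a number of a shift or a turn outside -1 to 1 is refused whole. A call with a gripper value outside its range is refused whole. The fingers move at their own pace and stop on an object; "force" is the grip in N (left out, the last holds). Time passes only in rows, so rows that repeat a pose let the fingers close. It gives the time, the measured TCP pose, the force, the opening and the grip force at its end, in the units of the state.
- sensors.get_obs(): the state, without advancing time (a new reading comes with each control period).
- imaging.camera(name): name is "side" or "top" or "wrist"; returns (picture, depth): 384x512x3 uint8, red, green, blue; 384x512 float32, m along the optical axis (not along the pixel's ray), 0 where there is no reading.
- imaging.get_calibration(name): a dict with "intrinsics" (3x3 intrinsics, pixels), "dist_coeffs" ([k1, k2, p1, p2, k3] as OpenCV has them; the pictures are not rectified), "world_from_camera" (4x4, takes a point from camera to world coordinates). Camera axes: x right, y down, z forward; pixel columns grow to the right and rows downward; lengths in m; the calibration is good to about 2 mm. A picture is of the moment at which its call begins: read the wrist's pose just before it. get_calibration takes no time and is no camera call; for the wrist camera it gives the pose at the moment of the call.
- bot.job_done(): hands the job in; it is judged then, once.
The state is a dict: "time": time; "q": joint angles; "qd": joint speeds; "joint_efforts": joint torques, N m; "ee_pos": TCP position; "tcp_rot": TCP orientation; "wrist_force": force on the tool from outside, world axes, zero at the start; "torque": the same for the moment, N m; "opening": finger opening in m; "grasp_force": force on a finger pad.
Only numpy, scipy, OpenCV 4.12 (cv2) and the standard library are available. Lean on these libraries where they do the work, as an engineer would, in place of code of your own. Each camera call takes 0.05 s, during which the arm holds its last target. There are 200 camera calls.

## Working session

There is one attempt and no reset: what is moved stays moved. The work goes in short steps, Python scripts to look and compute and a tool call to move; the robot and the scene stay as the last step left them, time stands still between calls to the robot, and variables do not carry over. Pictures are saved under pics/ and viewed, at most 10 in all, crops included, and the job is handed in when it is done.

Besides the shell and the picture viewer there is one more tool, called after "Emit:" by a JSON object that holds its "method" and its "body", one argument or row to a line. apply_moves: Moves the arm, as the interface text tells. Its arguments: {"type":"object","properties":{"rows":{"type":"array"},"force":{"type":"number"}},"required":["rows"]}

```bash
mkdir -p pics; ls
cat > h.py <<'E'
import numpy as np, cv2
from workcell import sensors, imaging, bot
def grab(n,f):
    c=imaging.get_calibration(n); p,d=imaging.camera(n)
    cv2.imwrite('pics/'+f+'.png',p[:,:,::-1]); np.savez('pics/'+f+'.npz',p=p,d=d,K=np.array(c['intrinsics']),D=np.array(c['dist_coeffs']),T=np.array(c['world_from_camera']))
def load(f): return np.load('pics/'+f+'.npz')
def cloud(f):
    z=load(f); h,w=z['d'].shape
    u,v=np.meshgrid(np.arange(w),np.arange(h))
    n=cv2.undistortPoints(np.stack([u,v],-1).reshape(-1,1,2).astype(float),z['K'],z['D']).reshape(h,w,2)
    d=z['d'][...,None]; P=np.concatenate([n*d,d],-1)
    W=P@z['T'][:3,:3].T+z['T'][:3,3]; W[z['d']==0]=np.nan
    return W
E
python3 - <<'E'
from h import *
print(sensors.get_obs())
for n in('top','side'): grab(n,n+'0')
a=cv2.imread('pics/top0.png');b=cv2.imread('pics/side0.png')
print(load('top0')['T'],load('side0')['T'])
E
```

```text
pics
{'time': 0.0, 'q': array([6.76092264e+01, 5.01012591e+00, 1.00343256e+01, 9.50993270e+01,
       8.86634681e-04, 8.99999799e+01]), 'qd': array([ 0.05752176,  0.03835137, -0.0240798 , -0.05637799, -0.03168606,
        0.05937645]), 'joint_efforts': array([-2.67213136e-04, -5.20381594e+01,  4.64805651e+01,  1.62712787e-02,
        2.34259852e-05,  2.14556428e-05]), 'ee_pos': array([0.20945256, 0.50841098, 0.3031912 ]), 'tcp_rot': array([-1.79924873e+02, -8.86660243e-04,  1.57609245e+02]), 'wrist_force': array([-0.06259287,  0.31716603, -0.83842088]), 'torque': array([ 0.04897538,  0.01752906, -0.02801704]), 'grasp_force': 0.0, 'opening': 0.08549820709542351}
[[-0.01888361 -0.98643344  0.16307203  0.36343239]
 [-0.99973593  0.01649297 -0.01600158  0.01113663]
 [ 0.01309495 -0.16333113 -0.9864844   1.40509273]
 [ 0.          0.          0.          1.        ]] [[ 0.70370232 -0.39173919  0.59274232 -0.04231231]
 [-0.71020943 -0.41148609  0.57121078 -0.59421575]
 [ 0.02013957 -0.82293354 -0.56778058  0.69220705]
 [ 0.          0.          0.          1.        ]]
```

View pics/top0.png

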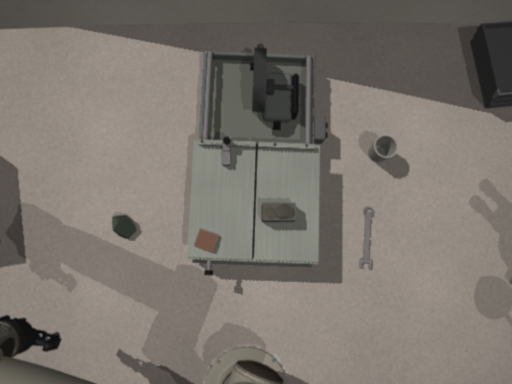

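View pics/side0.png

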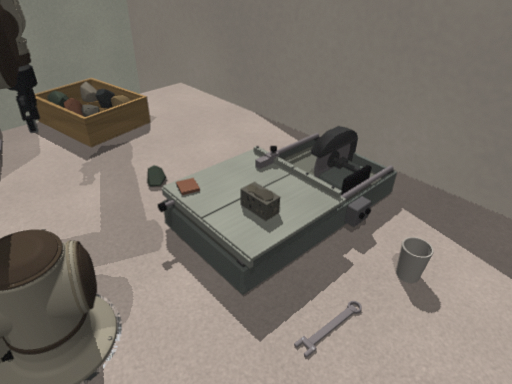

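Top view: saw roughly aligned with world x. Fence is along row ~145, stop at (227,152), block at (278,212), offcut at (207,240). The side view agrees.

Run:
```python
from h import *
W=cloud('top0')
for r,c in [(212,278),(212,270),(240,207),(180,225),(250,300),(145,290),(145,205),(155,227),(142,227),(240,240),(170,300)]: print(r,c,W[r,c].round(4))
z=W[...,2]
# block: pixels above deck
m=np.zeros(z.shape,bool); m[190:235,255:300]=z[190:235,255:300]>0.15
P=W[m]; print(m.sum(),P.min(0),P.max(0)); print('rect',cv2.minAreaRect((P[P[:,2]>.165][:,:2]*1000).astype(np.float32)))
# deck plane and borders
for r in (165,190,250):
    row=z[r]; cs=np.where((row>.115)&(row<.145))[0]; cs=cs[(cs>180)&(cs<330)]; print(r,W[r,cs[0]],W[r,cs[-1]])
# fence
s=z[135:160,195:320]
for c in (200,215,245,270,290,310): print(c,[(r,W[r,c,0].round(3),z[r,c].round(3)) for r in range(138,152)])
```

```text
212 278 [ 0.4984 -0.0913  0.1853]
212 270 [ 0.4989 -0.0701  0.1844]
240 207 [0.4297 0.1011 0.1427]
180 225 [0.5991 0.0507 0.1213]
250 300 [ 0.3982 -0.1538  0.1284]
145 290 [ 0.6907 -0.1338  0.1504]
145 205 [0.6991 0.1061 0.1325]
155 227 [0.6617 0.0432 0.1628]
142 227 [0.694  0.0423 0.1802]
240 240 [0.4287 0.0111 0.1317]
170 300 [ 0.623  -0.1621  0.1289]
643 [ 0.47743996 -0.13828089  0.16762541] [ 0.52680171 -0.04865865  0.19372118]
rect ((502.12969970703125, -93.56185913085938), (89.67073822021484, 48.927398681640625), 89.33472442626953)
165 [0.64155197 0.14298406 0.13273765] [ 0.63646633 -0.21669376  0.12981544]
190 [0.57009551 0.14567872 0.13315753] [ 0.56392474 -0.20981665  0.13440151]
250 [0.40393984 0.15720024 0.12891164] [ 0.3971611  -0.20353387  0.1293157 ]
200 [(138, np.float64(0.731), np.float64(0.095)), (139, np.float64(0.713), np.float64(0.148)), (140, np.float64(0.709), np.float64(0.149)), (141, np.float64(0.708), np.float64(0.144)), (142, np.float64(0.704), np.float64(0.149)), (143, np.float64(0.701), np.float64(0.149)), (144, np.float64(0.7), np.float64(0.141)), (145, n
[... 2755 characters left out ...]
.682), np.float64(0.127)), (151, np.float64(nan), np.float64(nan))]
310 [(138, np.float64(0.722), np.float64(0.107)), (139, np.float64(0.72), np.float64(0.106)), (140, np.float64(0.716), np.float64(0.107)), (141, np.float64(0.713), np.float64(0.106)), (142, np.float64(0.709), np.float64(0.112)), (143, np.float64(0.696), np.float64(0.149)), (144, np.float64(0.693), np.float64(0.148)), (145, np.float64(0.69), np.float64(0.149)), (146, np.float64(0.687), np.float64(0.151)), (147, np.float64(0.685), np.float64(0.148)), (148, np.float64(0.683), np.float64(0.146)), (149, np.float64(0.683), np.float64(0.133)), (150, np.float64(0.681), np.float64(0.128)), (151, np.float64(0.677), np.float64(0.131))]
```

```bash
cat >> h.py <<'E'
from scipy.spatial.transform import Rotation as Ro
def plan(p,yaw,tp,tyaw,n):
    p=np.array(p);tp=np.array(tp);s=(tp-p)/n;dy=(tyaw-yaw)/n
    for i in range(n):
        R=Ro.from_euler('xyz',[180,0,yaw+i*dy],degrees=True).as_matrix()
        print(i,'shift',(R.T@s*10).round(3),'turn z',round(-dy/30,3),'->',(p+s*(i+1)).round(3),round(yaw+(i+1)*dy,1))
E
python3 -c "
from h import *
plan([.21,.509,.304],157.6,[.502,-.0935,.30],89.3,5)"
```

```text
0 shift [-0.999 -0.892  0.008] turn z 0.455 -> [0.268 0.388 0.303] 143.9
1 shift [-1.181 -0.63   0.008] turn z 0.455 -> [0.327 0.268 0.302] 130.3
2 shift [-1.297 -0.334  0.008] turn z 0.455 -> [0.385 0.147 0.302] 116.6
3 shift [-1.339 -0.018  0.008] turn z 0.455 -> [0.444 0.027 0.301] 103.0
4 shift [-1.305  0.299  0.008] turn z 0.455 -> [ 0.502 -0.094  0.3  ] 89.3
```

```bash
python3 -c "
from h import *
plan([.21,.509,.304],157.6,[.502,-.0935,.30],89.3,7)"
```

```text
0 shift [-0.714 -0.637  0.006] turn z 0.325 -> [0.252 0.423 0.303] 147.8
1 shift [-0.811 -0.507  0.006] turn z 0.325 -> [0.293 0.337 0.303] 138.1
2 shift [-0.885 -0.362  0.006] turn z 0.325 -> [0.335 0.251 0.302] 128.3
3 shift [-0.934 -0.207  0.006] turn z 0.325 -> [0.377 0.165 0.302] 118.6
4 shift [-0.955 -0.045  0.006] turn z 0.325 -> [0.419 0.079 0.301] 108.8
5 shift [-0.949  0.117  0.006] turn z 0.325 -> [ 0.46  -0.007  0.301] 99.1
6 shift [-0.916  0.276  0.006] turn z 0.325 -> [ 0.502 -0.094  0.3  ] 89.3
```

Emit:
{"method": "apply_moves", "body": {
  "rows": [
    [[-0.35,-0.3,0],[0,0,0.15],1],
    [[-0.7,-0.6,0],[0,0,0.3],1],
    [[-1.0,-0.9,0],[0,0,0.455],1],
    [[-1.0,-0.9,0],[0,0,0.455],1]
  ]
}}

```text
time: 0.5
ee_pos: [0.2688, 0.3839, 0.3043]
tcp_rot: [-180.0, 0.0, 143.6]
wrist_force: [0.5, 0.8, 0.3]
opening: 0.0854
grasp_force: 0.0
```

```bash
python3 -c "
from h import *
plan([.268,.388,.304],143.95,[.502,-.0935,.30],89.3,6)"
```

```text
0 shift [-0.788 -0.419  0.007] turn z 0.304 -> [0.307 0.308 0.303] 134.8
1 shift [-0.844 -0.289  0.007] turn z 0.304 -> [0.346 0.228 0.303] 125.7
2 shift [-0.879 -0.152  0.007] turn z 0.304 -> [0.385 0.147 0.302] 116.6
3 shift [-0.892 -0.011  0.007] turn z 0.304 -> [0.424 0.067 0.301] 107.5
4 shift [-0.883  0.13   0.007] turn z 0.304 -> [ 0.463 -0.013  0.301] 98.4
5 shift [-0.851  0.268  0.007] turn z 0.304 -> [ 0.502 -0.094  0.3  ] 89.3
```

Emit:
{"method": "apply_moves", "body": {
  "rows": [
    [[-0.4,-0.2,0],[0,0,0.15],1],
    [[-0.79,-0.42,0],[0,0,0.3],1],
    [[-0.79,-0.42,0],[0,0,0.3],1]
  ]
}}

```text
time: 0.8
ee_pos: [0.3081, 0.3039, 0.3041]
tcp_rot: [-180.0, 0.0, 134.6]
wrist_force: [0.8, 0.4, 0.1]
opening: 0.0858
grasp_force: 0.0
```

Emit:
{"method": "apply_moves", "body": {
  "rows": [
    [[-0.4,-0.15,0],[0,0,0.15],1],
    [[-0.84,-0.29,0],[0,0,0.3],1],
    [[-0.84,-0.29,0],[0,0,0.3],1]
  ]
}}

```text
time: 1.1
ee_pos: [0.3472, 0.2241, 0.3039]
tcp_rot: [-180.0, 0.0, 125.6]
wrist_force: [-0.0, 0.7, -0.5]
opening: 0.0855
grasp_force: 0.0
```

Emit:
{"method": "apply_moves", "body": {
  "rows": [
    [[-0.4,-0.07,0],[0,0,0.15],1],
    [[-0.88,-0.15,0],[0,0,0.3],1],
    [[-0.88,-0.15,0],[0,0,0.3],1]
  ]
}}

```text
time: 1.4
ee_pos: [0.3868, 0.1439, 0.3036]
tcp_rot: [-180.0, 0.0, 116.6]
wrist_force: [0.0, 0.2, 0.3]
opening: 0.0858
grasp_force: 0.0
```

Emit:
{"method": "apply_moves", "body": {
  "rows": [
    [[-0.4,0,0],[0,0,0.15],1],
    [[-0.89,-0.01,0],[0,0,0.3],1],
    [[-0.89,-0.01,0],[0,0,0.3],1],
    [[-0.89,-0.01,0],[0,0,0.3],1]
  ]
}}

```text
time: 1.8
ee_pos: [0.425, 0.0672, 0.3035]
tcp_rot: [-180.0, -0.0, 107.9]
wrist_force: [-0.5, -0.1, 0.0]
opening: 0.0849
grasp_force: 0.0
```

```bash
python3 -c "
from h import *
o=sensors.get_obs();print(o['time'],o['ee_pos'],o['tcp_rot'])
plan(o['ee_pos'],o['tcp_rot'][2],[.502,-.0935,.30],89.3,2)
grab('wrist','w1')"
```

```text
1.8 [0.42500315 0.06716766 0.30351765] [-1.79955246e+02 -3.62066446e-02  1.07932495e+02]
0 shift [-0.883  0.119  0.018] turn z 0.311 -> [ 0.464 -0.013  0.302] 98.6
1 shift [-0.852  0.26   0.018] turn z 0.311 -> [ 0.502 -0.093  0.3  ] 89.3
```

View pics/w1.png

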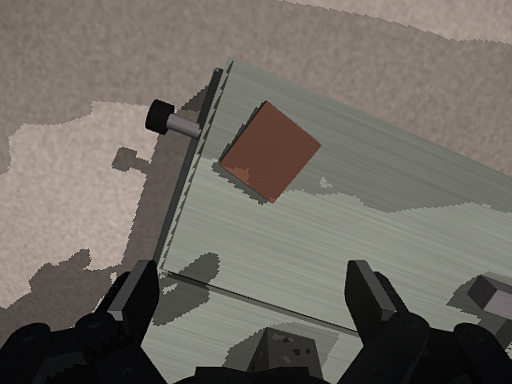

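Wrist view: offcut at (270,150), slot running (170,270)–(350,330), block edge at (280,350), stop end at right (495,295).

Emit:
{"method": "apply_moves", "body": {
  "rows": [
    [[-0.44,0.06,0],[0,0,0.15],1],
    [[-0.88,0.12,0],[0,0,0.31],1],
    [[-0.88,0.12,0.02],[0,0,0.31],1]
  ]
}}

```text
time: 2.15
ee_pos: [0.4645, -0.0142, 0.3015]
tcp_rot: [-180.0, 0.0, 98.5]
wrist_force: [-0.4, 0.4, -0.6]
opening: 0.0856
grasp_force: 0.0
```

Emit:
{"method": "apply_moves", "body": {
  "rows": [
    [[-0.43,0.13,0],[0,0,0.15],1],
    [[-0.85,0.26,0],[0,0,0.31],1],
    [[-0.85,0.26,0.02],[0,0,0.31],1],
    [[-0.85,0.26,0.02],[0,0,0.31],1]
  ]
}}

```text
time: 2.55
ee_pos: [0.5019, -0.0918, 0.2993]
tcp_rot: [-179.9, -0.0, 89.5]
wrist_force: [-0.9, 0.7, -0.2]
opening: 0.0856
grasp_force: 0.0
```

```bash
python3 -c "
from h import *
o=sensors.get_obs();print(o['time'],o['ee_pos'],o['tcp_rot'])
grab('wrist','w2'); grab('top','t2')"
```

```text
2.55 [ 0.50186414 -0.09175518  0.29926627] [-1.79922035e+02 -4.07276027e-02  8.94880582e+01]
```

View pics/w2.png

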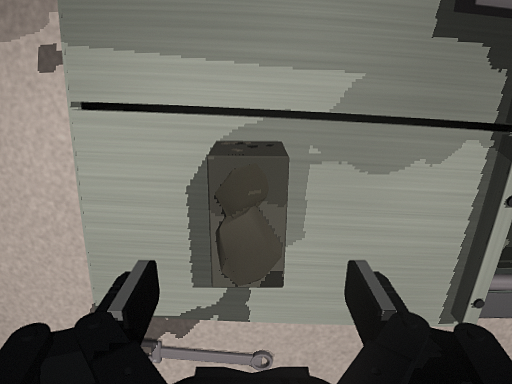

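Block at (248,215), edges (208..288, 142..287); slot (80,105)–(512,128); fence at the right (480,250).

Run:
```python
from h import *
W=cloud('w2'); z=W[...,2]
sub=np.zeros(z.shape,bool); sub[130:300,195:305]=1
m=sub&(z>.155); P=W[m]; r=cv2.minAreaRect((P[:,:2]*1000).astype(np.float32)); print('block wrist',r, P[:,2].max())
m=sub&(z>.175)&(z<.182); print('rim',m.sum())
d=sub*0
D=W[200:260,320:430].reshape(-1,3); print('deck z',np.nanmedian(D[:,2]))
# slot line
s=W.copy(); g=load('w2')['p'].sum(-1)
pts=[]
for c in range(100,500,10):
    r0=95+np.argmin(g[95:140,c]); pts.append(W[r0,c-0] if z[r0,c]==z[r0,c] else W[r0-8,c])
pts=np.array(pts); f=np.polyfit(pts[:,0],pts[:,1],1); print('slot: y=',f, 'yaw',np.degrees(np.arctan(f[0])))
# fence face in wrist
for r in (180,200,220,250,280):
    cs=[c for c in range(420,511) if z[r,c]>.143 and z[r,c]<.155]
    if cs: print(r,W[r,cs[0]],W[r,cs[-1]],np.nanmax(W[r,420:cs[0],0]))
# top: refined
W=cloud('t2'); z=W[...,2]
W0=cloud('top0'); z0=W0[...,2]
m=np.zeros(z0.shape,bool); m[138:170,212:240]=1
Q=W0[m&(z0>.142)&(z0<.158)&(W0[...,0]<.675)]; print('stop lowz',len(Q))
Q=W0[m&(z0>.147)]; Q=Q[Q[:,0]<.68]; print('stop',len(Q),Q.min(0),Q.max(0)); print(cv2.minAreaRect((Q[:,:2]*1000).astype(np.float32)))
F=[]
for c in list(range(196,214))+list(range(242,318)):
    rs=[r for r in range(138,154) if .143<z0[r,c]<.155]
    if rs: F.append(W0[rs[-1],c])
F=np.array(F); k=np.polyfit(F[:,1],F[:,0],1);res=F[:,0]-np.polyval(k,F[:,1]);F=F[abs(res)<.004];k=np.polyfit(F[:,1],F[:,0],1); print('fence x=',k,'yaw',-np.degrees(np.arctan(k[0])))
```

```text
block wrist ((498.2031555175781, -93.39006805419922), (91.07852935791016, 48.210540771484375), 89.05148315429688) 0.19016661398771323
rim 4521
deck z 0.13126197188575928
slot: y= [-0.0578274   0.00072353] yaw -3.3095802248338906
180 [ 0.68525073 -0.07597818  0.14405069] [ 0.68622933 -0.07400508  0.15054371] 0.6857340850429602
200 [ 0.68299302 -0.09181562  0.14354851] [ 0.68883259 -0.08875234  0.15204592] 0.6843139338568854
220 [ 0.68219052 -0.10780403  0.14434767] [ 0.69531907 -0.1058587   0.14937211] 0.6836833940546854
250 [ 0.68083749 -0.13414765  0.14330924] [ 0.6962559  -0.13237964  0.14738742] 0.6821034439262001
280 [ 0.67993439 -0.1614412   0.14407388] [ 0.69308375 -0.15846501  0.14939062] 0.6805791670082552
stop lowz 98
stop 119 [0.6383942  0.03496807 0.1471222 ] [0.67982336 0.05780434 0.16276351]
((659.669189453125, 47.33300018310547), (21.577381134033203, 41.50383377075195), 85.55390930175781)
fence x= [0.05577273 0.69352299] yaw -3.1922348981718143
```

Emit:
{"method": "apply_moves", "body": {
  "rows": [
    [[-0.01,-0.01,0.25],[0,0,0],1],
    [[-0.01,-0.01,0.5],[0,0,0],1],
    [[-0.01,-0.01,0.65],[0,0,0.01],1],
    [[-0.01,-0.01,0.74],[0,0,0.01],1],
    [[-0.01,-0.01,0.74],[0,0,0.01],1],
    [[-0.01,-0.01,0.74],[0,0,0.01],1]
  ]
}}

```text
time: 3.25
ee_pos: [0.5008, -0.0934, 0.2269]
tcp_rot: [179.9, 0.0, 89.1]
wrist_force: [0.1, 0.7, -0.6]
opening: 0.0854
grasp_force: 0.0
```

Emit:
{"method": "apply_moves", "body": {
  "force": 70,
  "rows": [
    [[0,0,0],[0,0,0],0.7],
    [[0,0,0],[0,0,0],0.5],
    [[0,0,0],[0,0,0],0.4],
    [[0,0,0],[0,0,0],0.4],
    [[0,0,0],[0,0,0],0.3],
    [[0,0,0],[0,0,0],0.3],
    [[0,0,0],[0,0,0],0.3],
    [[0,0,0],[0,0,0],0.3]
  ]
}}

```text
time: 4.05
ee_pos: [0.5009, -0.0942, 0.2268]
tcp_rot: [179.9, 0.0, 89.1]
wrist_force: [-1.0, 0.5, 5.1]
opening: 0.0469
grasp_force: 74.9
```

```bash
python3 -c "
from h import *
o=sensors.get_obs();print(o)
grab('side','s3')
a=cv2.imread('pics/s3.png')[120:270,180:380]; cv2.imwrite('pics/s3c.png',cv2.resize(a,None,fx=4,fy=4,interpolation=cv2.INTER_CUBIC))"
```

```text
{'time': 4.05, 'q': array([-1.06492170e+01, -1.47508387e+00, -5.06561630e+00,  8.63422303e+01,
        3.80035558e-03,  8.02985464e+01]), 'qd': array([-0.00937417, -0.01638363, -0.08269318,  0.11739024, -0.11236691,
       -0.10566743]), 'joint_efforts': array([-1.82628916e-01, -4.27111208e+01,  4.47437096e+01, -6.88667782e-01,
       -4.98711399e-02,  1.41386423e-02]), 'ee_pos': array([ 0.50087165, -0.09416664,  0.22680001]), 'tcp_rot': array([1.79933084e+02, 7.58443765e-03, 8.90522345e+01]), 'wrist_force': array([-0.99493207,  0.48448992,  5.05807572]), 'torque': array([0.12352469, 0.44116363, 0.02503545]), 'grasp_force': 74.94187474250793, 'opening': 0.04691549879142725}
```

View pics/s3c.png

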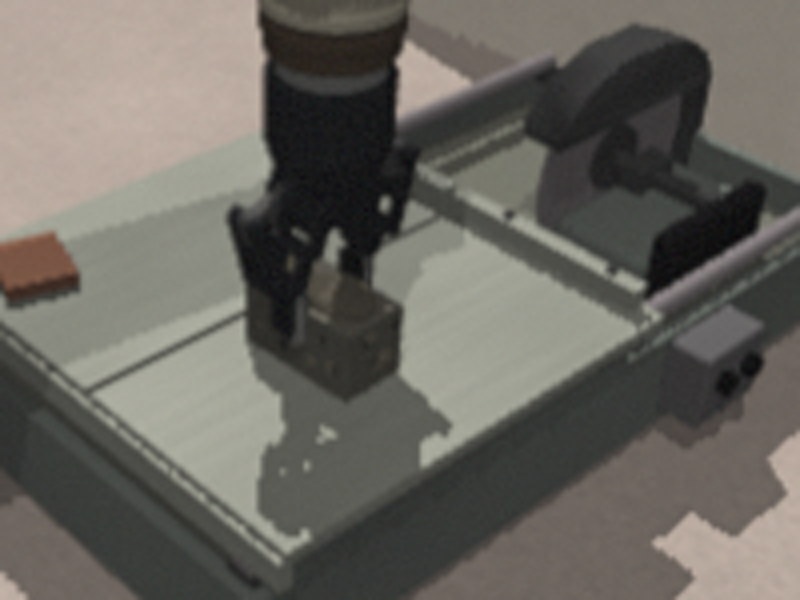

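Block is gripped (opening 47 mm), deck lightly loaded at 5 N. Slide toward the fence, turning to its yaw (-3.2°).

Emit:
{"method": "apply_moves", "body": {
  "rows": [
    [[0.02,0.06,0],[0,0,0.02],0.3],
    [[0.05,0.16,0],[0,0,0.04],0.3],
    [[0.1,0.28,0],[0,0,0.06],0.3],
    [[0.14,0.4,0],[0,0,0.077],0.3],
    [[0.18,0.52,0],[0,0,0.077],0.3],
    [[0.22,0.64,0],[0,0,0.077],0.3],
    [[0.26,0.76,0],[0,0,0.077],0.3],
    [[0.29,0.86,0],[0,0,0.077],0.3],
    [[0.3,0.9,0],[0,0,0.077],0.3],
    [[0.3,0.9,0],[0,0,0.077],0.3]
  ]
}}

```text
time: 5.1
ee_pos: [0.5917, -0.0657, 0.2269]
tcp_rot: [179.9, 0.0, 86.7]
wrist_force: [-0.9, -1.1, 5.8]
opening: 0.0468
grasp_force: 75.0
```

Emit:
{"method": "apply_moves", "body": {
  "rows": [
    [[0.03,0.06,0],[0,0,0],0.3],
    [[0.07,0.16,0],[0,0,0],0.3],
    [[0.11,0.27,0],[0,0,0],0.3],
    [[0.15,0.38,0],[0,0,0],0.3],
    [[0.19,0.47,0],[0,0,0],0.3],
    [[0.2,0.5,0],[0,0,0],0.3],
    [[0.2,0.5,0],[0,0,0],0.3]
  ]
}}

```text
time: 5.8
ee_pos: [0.6427, -0.0486, 0.2269]
tcp_rot: [179.9, 0.0, 86.7]
wrist_force: [-0.9, -0.9, 7.5]
opening: 0.0467
grasp_force: 75.1
```

```bash
python3 -c "
from h import *
o=sensors.get_obs();print(o['ee_pos'],o['tcp_rot'],o['wrist_force'],o['torque'])
grab('wrist','w4')"
```

```text
[ 0.642719   -0.04857607  0.22686781] [1.79946121e+02 3.00944342e-02 8.67263921e+01] [-0.89796145 -0.90413526  7.4930845 ] [-0.14738262  0.53306538 -0.02805287]
```

View pics/w4.png

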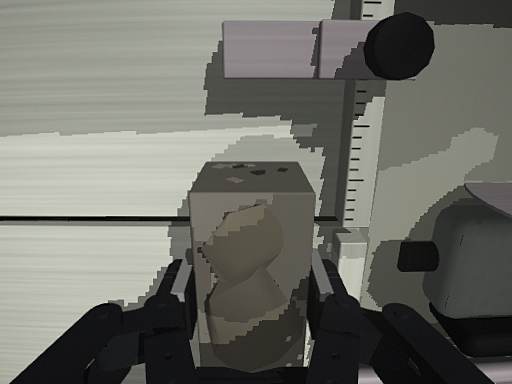

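Wrist view: block (192–313,162–365) held, stop bar face along row 79 (225–315), fence scale edge at col ~345, thumbscrew (400,45). Measure gaps and angles.

Run:
```python
from h import *
W=cloud('w4'); z=W[...,2]
fit=lambda Q,a,b:(lambda k:(k.round(4),np.degrees(np.arctan(k[0])).round(2)))(np.polyfit(Q[:,a],Q[:,b],1))
# stop top face lower edge
Q=[]
for c in range(230,312,3):
    r=[r for r in range(30,95) if z[r,c]>.147]
    if r: Q.append(W[r[-1],c])
Q=np.array(Q); print('stop y(x)',fit(Q,0,1),Q[::6].round(4))
# fence top: leftmost px with z~.148
Q=[]
for r in range(90,225,4):
    c=[c for c in range(325,385) if .142<z[r,c]<.155]
    if c: Q.append(W[r,c[0]])
Q=np.array(Q); print('fence x(y)',fit(Q,1,0),Q[::6].round(4))
# block end face and right side
m=np.zeros(z.shape,bool); m[155:375,185:325]=1
E=[]
for c in range(205,305,4):
    s=W[165:186,c]; s=s[(s[:,2]>.14)&(s[:,2]<.178)]
    if len(s): E.append(s.mean(0))
E=np.array(E); print('end y(x)',fit(E,0,1),E[::6].round(4))
B=W[190:260,196:308].reshape(-1,3); B=B[B[:,2]>.165]
print('block x range',B[:,0].min(),B[:,0].max(), 'y max',B[:,1].max())
Q=[]
for r in range(195,255,4):
    c=[c for c in range(280,330) if z[r,c]>.172]
    Q.append(W[r,c[-1]])
Q=np.array(Q); print('right edge',fit(Q,1,0),Q[::4].round(4))
```

```text
stop y(x) (array([-0.0553,  0.0727]), np.float64(-3.16)) [[0.6381 0.0374 0.1555]
 [0.6454 0.037  0.1547]
 [0.6528 0.0366 0.154 ]
 [0.6602 0.0362 0.1541]
 [0.6674 0.0358 0.1551]]
fence x(y) (array([0.048 , 0.6891]), np.float64(2.75)) [[ 0.6905  0.0296  0.1455]
 [ 0.69    0.019   0.1434]
 [ 0.6893  0.008   0.1436]
 [ 0.6891 -0.0038  0.1424]
 [ 0.6884 -0.0159  0.1425]
 [ 0.6874 -0.0286  0.1423]]
end y(x) (array([-0.0585,  0.0346]), np.float64(-3.35)) [[ 0.6243 -0.0019  0.1579]
 [ 0.6348 -0.0025  0.1582]
 [ 0.6452 -0.0031  0.1581]
 [ 0.6556 -0.0037  0.1582]
 [ 0.6658 -0.0044  0.1602]]
block x range 0.620816854754307 0.6654626047956343 y max -0.001660920839173824
right edge (array([0.055 , 0.6685]), np.float64(3.15)) [[ 0.6682 -0.0061  0.1802]
 [ 0.6678 -0.0124  0.1805]
 [ 0.6675 -0.019   0.1806]
 [ 0.6672 -0.0263  0.1799]]
```

Emit:
{"method": "apply_moves", "body": {
  "rows": [
    [[0.04,0.03,0],[0,0,0],0.3],
    [[0.1,0.07,0],[0,0,0],0.3],
    [[0.17,0.11,0],[0,0,0],0.3],
    [[0.24,0.14,0],[0,0,0],0.3],
    [[0.3,0.16,0],[0,0,0],0.3],
    [[0.34,0.17,0],[0,0,0],0.3],
    [[0.36,0.175,0],[0,0,0],0.3],
    [[0.36,0.18,0],[0,0,0],0.3],
    [[0.36,0.18,0],[0,0,0],0.3]
  ]
}}

```text
time: 6.75
ee_pos: [0.6623, -0.0139, 0.2269]
tcp_rot: [180.0, 0.0, 86.7]
wrist_force: [-2.6, -2.6, 7.5]
opening: 0.0468
grasp_force: 75.1
```

Emit:
{"method": "apply_moves", "body": {
  "rows": [
    [[0,0.005,0],[0,0,0],0.3],
    [[0,0.01,0],[0,0,0],0.3],
    [[0,0.015,0],[0,0,0],0.3],
    [[0,0.015,0],[0,0,0],0.3]
  ]
}}

```text
time: 7.15
ee_pos: [0.6634, -0.0138, 0.2269]
tcp_rot: [-180.0, 0.0, 86.7]
wrist_force: [-6.1, -0.2, 8.2]
opening: 0.0467
grasp_force: 75.2
```

Emit:
{"method": "apply_moves", "body": {
  "rows": [
    [[0,0.005,0],[0,0,0],0.3],
    [[0,0.01,0],[0,0,0],0.3],
    [[0,0.01,0],[0,0,0],0.3],
    [[0,0.01,0],[0,0,0],0.3]
  ]
}}

```text
time: 7.55
ee_pos: [0.6644, -0.0138, 0.2269]
tcp_rot: [-180.0, 0.0, 86.7]
wrist_force: [-6.0, -0.8, 7.9]
opening: 0.0469
grasp_force: 75.3
```

Emit:
{"method": "apply_moves", "body": {
  "rows": [
    [[0.005,0,0],[0,0,0],0.3],
    [[0.01,0,0],[0,0,0],0.3],
    [[0.015,0,0],[0,0,0],0.3],
    [[0.015,0,0],[0,0,0],0.3]
  ]
}}

```text
time: 7.95
ee_pos: [0.6649, -0.0129, 0.2269]
tcp_rot: [179.9, 0.1, 86.7]
wrist_force: [-2.9, -4.5, 7.3]
opening: 0.047
grasp_force: 75.0
```

```bash
python3 -c "
from h import *
o=sensors.get_obs();print(o['ee_pos'],o['tcp_rot'],o['wrist_force'],o['torque'])"
```

```text
[ 0.66493112 -0.01291077  0.22688259] [1.79946913e+02 8.18103726e-02 8.66965593e+01] [-2.89315079 -4.46849086  7.27539172] [-0.82215625  0.6888654  -0.01771844]
```

Emit:
{"method": "apply_moves", "body": {
  "rows": [
    [[0,0.005,0],[0,0,0],0.3],
    [[0,0.01,0],[0,0,0],0.3],
    [[0,0.01,0],[0,0,0],0.3],
    [[0,0.01,0],[0,0,0],0.3]
  ]
}}

```text
time: 8.35
ee_pos: [0.6652, -0.0129, 0.2269]
tcp_rot: [-180.0, 0.1, 86.7]
wrist_force: [-7.7, -3.6, 8.8]
opening: 0.0465
grasp_force: 75.3
```

Emit:
{"method": "apply_moves", "body": {
  "rows": [
    [[0,0.005,0],[0,0,0],0.3],
    [[0,0.01,0],[0,0,0],0.3],
    [[0,0.01,0],[0,0,0],0.3],
    [[0,0.01,0],[0,0,0],0.3]
  ]
}}

```text
time: 8.75
ee_pos: [0.6654, -0.0129, 0.2269]
tcp_rot: [-179.9, 0.1, 86.7]
wrist_force: [-13.4, -3.8, 10.3]
opening: 0.0466
grasp_force: 75.6
```

```bash
python3 -c "
from h import *
o=sensors.get_obs();print(o['ee_pos'],o['tcp_rot'],o['wrist_force'],o['torque'])"
```

```text
[ 0.66544037 -0.01288916  0.22688501] [-1.79851873e+02  7.28618282e-02  8.67107402e+01] [-13.3821423   -3.82434258  10.29643019] [-0.56335603  2.53918935  0.15207085]
```

Fence contact confirmed (force rising ~6 N/mm). Now the stop.

Emit:
{"method": "apply_moves", "body": {
  "rows": [
    [[0.005,0,0],[0,0,0],0.3],
    [[0.01,0,0],[0,0,0],0.3],
    [[0.01,0,0],[0,0,0],0.3],
    [[0.01,0,0],[0,0,0],0.3]
  ]
}}

```text
time: 9.15
ee_pos: [0.6654, -0.0127, 0.2269]
tcp_rot: [-179.9, 0.2, 86.7]
wrist_force: [-13.4, -8.4, 10.9]
opening: 0.047
grasp_force: 75.5
```

Emit:
{"method": "apply_moves", "body": {
  "rows": [
    [[0.005,0,0],[0,0,0],0.3],
    [[0.01,0,0],[0,0,0],0.3],
    [[0.01,0,0],[0,0,0],0.3],
    [[0.01,0,0],[0,0,0],0.3]
  ]
}}

```text
time: 9.55
ee_pos: [0.6654, -0.0124, 0.227]
tcp_rot: [-179.9, 0.2, 86.6]
wrist_force: [-13.1, -11.3, 11.4]
opening: 0.0466
grasp_force: 75.5
```

Emit:
{"method": "apply_moves", "body": {
  "rows": [
    [[0.005,0,0],[0,0,0],0.3],
    [[0.01,0,0],[0,0,0],0.3],
    [[0.01,0,0],[0,0,0],0.3],
    [[0.01,0,0],[0,0,0],0.3]
  ]
}}

```text
time: 9.95
ee_pos: [0.6655, -0.0116, 0.227]
tcp_rot: [-179.8, 0.2, 86.6]
wrist_force: [-13.8, -12.5, 10.8]
opening: 0.0472
grasp_force: 75.5
```

Emit:
{"method": "apply_moves", "body": {
  "rows": [
    [[0.005,0,0],[0,0,0],0.3],
    [[0.01,0,0],[0,0,0],0.3],
    [[0.01,0,0],[0,0,0],0.3],
    [[0.01,0,0],[0,0,0],0.3]
  ]
}}

```text
time: 10.35
ee_pos: [0.6655, -0.0106, 0.227]
tcp_rot: [-179.9, 0.3, 86.6]
wrist_force: [-14.3, -12.4, 12.1]
opening: 0.0469
grasp_force: 75.5
```

Emit:
{"method": "apply_moves", "body": {
  "rows": [
    [[0.005,0,0],[0,0,0],0.3],
    [[0.01,0,0],[0,0,0],0.3],
    [[0.01,0,0],[0,0,0],0.3],
    [[0.01,0,0],[0,0,0],0.3]
  ]
}}

```text
time: 10.75
ee_pos: [0.6656, -0.0095, 0.2269]
tcp_rot: [-179.8, 0.3, 86.6]
wrist_force: [-13.6, -13.3, 10.0]
opening: 0.0464
grasp_force: 75.5
```

Run:
```python
from h import *
o=sensors.get_obs();print(o['time'],o['ee_pos'],o['tcp_rot'],o['wrist_force'],o['torque'])
grab('wrist','w5')
```

```text
10.75 [ 0.6655665  -0.00954419  0.22694502] [-179.84664061    0.25037984   86.63152167] [-13.64100658 -13.33137365  10.02456476] [-2.30666346  2.73360475  0.23153884]
```

View pics/w5.png

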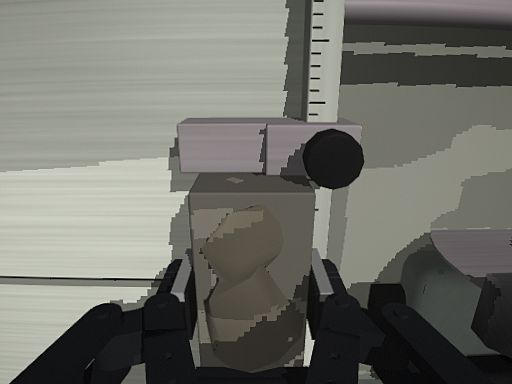

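The stop is at (178–300,120–175), just ahead of the block end (row 175), and the fence is against the block side (col 315). Still sliding; continue.

Emit:
{"method": "apply_moves", "body": {
  "rows": [
    [[0.005,0,0],[0,0,0],0.3],
    [[0.01,0,0],[0,0,0],0.3],
    [[0.01,0,0],[0,0,0],0.3],
    [[0.01,0,0],[0,0,0],0.3]
  ]
}}

```text
time: 11.2
ee_pos: [0.6656, -0.0094, 0.227]
tcp_rot: [-179.9, 0.3, 86.6]
wrist_force: [-13.7, -17.0, 11.6]
opening: 0.0468
grasp_force: 75.5
```

Emit:
{"method": "apply_moves", "body": {
  "rows": [
    [[0.005,0,0],[0,0,0],0.3],
    [[0.01,0,0],[0,0,0],0.3],
    [[0.01,0,0],[0,0,0],0.3],
    [[0.01,0,0],[0,0,0],0.3]
  ]
}}

```text
time: 11.6
ee_pos: [0.6656, -0.0092, 0.227]
tcp_rot: [-179.9, 0.4, 86.6]
wrist_force: [-14.4, -22.1, 10.2]
opening: 0.047
grasp_force: 75.6
```

Run:
```python
from h import *
o=sensors.get_obs();print(o['time'],o['ee_pos'],o['tcp_rot'],o['wrist_force'],o['torque'])
```

```text
11.6 [ 0.66560858 -0.00921816  0.22702341] [-179.85219421    0.42975096   86.56978356] [-14.36954412 -22.06174001  10.2020588 ] [-3.99607651  2.99896827  0.52124166]
```

Stop contact made. Raise both forces, and take out the slight compliance tilt (pitch 0.43°) so the block stays flat.

Emit:
{"method": "apply_moves", "body": {
  "rows": [
    [[0,0.005,0],[0,0.005,0],0.3],
    [[0,0.01,0],[0,0.01,0],0.3],
    [[0,0.015,0],[0,0.015,0],0.3],
    [[0,0.015,0],[0,0.015,0],0.3],
    [[0,0.015,0],[0,0.015,0],0.3]
  ]
}}

```text
time: 12.1
ee_pos: [0.6659, -0.0096, 0.227]
tcp_rot: [-179.7, 0.0, 86.6]
wrist_force: [-23.0, -22.4, 14.4]
opening: 0.0465
grasp_force: 76.0
```

Run:
```python
from h import *
o=sensors.get_obs();print(o['time'],o['ee_pos'],o['tcp_rot'],o['wrist_force'],o['torque'])
```

```text
12.1 [ 0.66588361 -0.00962853  0.22701271] [-1.79689638e+02  3.83636382e-02  8.65608308e+01] [-23.02122704 -22.35809824  14.4290146 ] [-4.58585754  4.48382979  0.69925216]
```

Emit:
{"method": "apply_moves", "body": {
  "rows": [
    [[0.005,0,0],[-0.005,0.002,-0.003],0.3],
    [[0.01,0,0],[-0.01,0.004,-0.006],0.3],
    [[0.015,0,0],[-0.012,0.006,-0.01],0.3],
    [[0.015,0,0],[-0.012,0.008,-0.01],0.3],
    [[0.015,0,0],[-0.012,0.008,-0.01],0.3]
  ]
}}

```text
time: 12.6
ee_pos: [0.6655, -0.0097, 0.2269]
tcp_rot: [-180.0, -0.0, 86.7]
wrist_force: [-24.2, -30.4, 15.0]
opening: 0.0469
grasp_force: 76.1
```

Run:
```python
from h import *
o=sensors.get_obs();print(o['time'],o['ee_pos'],o['tcp_rot'],o['wrist_force'],o['torque'])
```

```text
12.6 [ 0.66547575 -0.00965781  0.22689595] [-1.79987315e+02 -4.37929592e-02  8.67414561e+01] [-24.21452434 -30.42220012  15.02977107] [-6.11658267  5.35620941  0.1093069 ]
```

Emit:
{"method": "apply_moves", "body": {
  "rows": [
    [[0.004,0.003,0],[0,0,0],0.3],
    [[0.008,0.006,0],[-0.001,0.002,-0.001],0.3],
    [[0.008,0.006,0],[-0.001,0.002,-0.001],0.3],
    [[0.008,0.006,0],[-0.001,0.002,-0.001],0.3],
    [[0.008,0.006,0],[-0.001,0.002,-0.001],0.3]
  ]
}}

```text
time: 13.1
ee_pos: [0.6656, -0.0097, 0.2269]
tcp_rot: [-179.9, -0.0, 86.7]
wrist_force: [-28.7, -33.2, 16.2]
opening: 0.0464
grasp_force: 76.4
```

Run:
```python
from h import *
o=sensors.get_obs();print(o['time'],o['ee_pos'],o['tcp_rot'],o['wrist_force'],o['torque'])
grab('wrist','w6'); grab('side','s6')
a=cv2.imread('pics/w6.png')[90:290,150:400]; b=cv2.imread('pics/s6.png')[110:260,180:380]
cv2.imwrite('pics/f6.png',np.hstack([cv2.resize(a,(400,320)),cv2.resize(b,(400,320))]))
W=cloud('w6'); z=W[...,2]
E=[]
for c in range(205,305,4):
    s=W[150:187,c]; E.append([c]+[ (r,) for r in []])
Q=[]
for r in range(195,255,4):
    c=[c for c in range(280,330) if z[r,c]>.172]; Q.append(W[r,c[-1]])
Q=np.array(Q); print('block side yaw',np.degrees(np.arctan(np.polyfit(Q[:,1],Q[:,0],1)[0])))
o=sensors.get_obs();print(o['time'],o['wrist_force'])
```

```text
13.1 [ 0.66556536 -0.00965359  0.22693208] [-1.79947050e+02 -2.18496797e-02  8.67303526e+01] [-28.660296   -33.18834072  16.21280499] [-6.78416934  6.04927952  0.20972762]
block side yaw 3.842409461175817
13.2 [-28.22344987 -35.09640518  16.97876268]
```

View pics/f6.png

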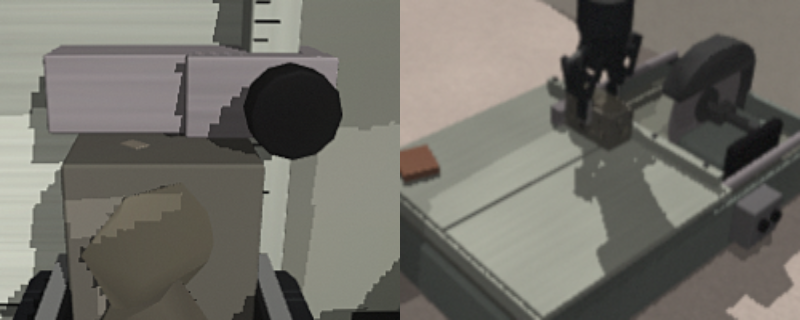

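The left half shows the block end meeting the stop face (row ~135) squarely and its side on the fence (col ~262). In the right half it stands flat in the corner. Forces are steady at about 28 N and 34 N.

```bash
python3 -c "
from h import *
print(bot.job_done())"
```

```text
the job is handed in; nothing more can be done
None
```

The block is in the corner, flat on the deck and still gripped, pressed against the back fence with about 28 N and towards the length stop with about 34 N (some of that is friction), both well under the 60 N slip limit; no other item was touched, and the job was handed in at about 13 s.

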